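# Open the push-button casserole and put the katori in

### The arm

A 7-joint arm with a two-finger parallel gripper is mounted at the origin on the work surface. World frame = base frame: x ahead of the robot, y to its left, z up, the work surface at z = 0. Lengths are in m, angles in rad, forces in N, time in s.
With the tool pointing down it reaches from about 0.4 to 0.875 m from the base axis. Payload 19.3 kg.
Tool frame: the origin (TCP) lies midway between the tips of the shut fingers; the grasp point (between the pads) lies bot.grip_point_offset behind it (bot.grip_point_offset is the distance from the TCP to the grasp point, in m); z points along the fingers, y is the direction in which the jaws open and shut (so a half turn about z gives the same grasp; the last joint's range is limited). The gripper opens to 85 mm and grips with 20 to 120 N. Pads are 22 mm wide; open, the fingers measure 114 mm over their backs; the gripper's body (76 mm by 85 mm) begins 54 mm behind the grasp point. The pads swing forward as they close: fully open they stand 13 mm farther back than shut.
Start: joints at [1.055, 0.521, -0.036, 1.599, 0.021, 1.021, -0.113], TCP at [0.269, -0.564, 0.231] pointing down, gripper open.
Joint ranges: [-2.91, 2.91], [-0.3, 2.13], [-1.5, 1.42], [0.17, 2.43], [-1.26, 4.41], [0.16, 1.93], [-2.52, 2.52]. Speed limits (rad/s): [1.89, 1.89, 2.39, 2.39, 3.01, 3.01, 3.01].

### API

Orientations are given as [roll, pitch, yaw] about the fixed x, y, z axes, in that order (R = Rz(yaw) Ry(pitch) Rx(roll)).
In Python, from workcell import bot gives the robot as it stands.
- The arm moves only by the tool servo_tool, never from a script. Its argument "rows" is a list that holds one entry, the list of rows, each a list of 6 numbers: the shift along the tool's x, y, z in cm, then the turn, a rotation vector about the tool's x, y, z in degrees. A call has 1 to 5 rows; each row shifts and turns the commanded pose from where the row before left it, along the tool's axes as they then stand; what a row does not reach is not made up. A row lasts 1/8 s, in which the tool goes at most 62.5 mm and 10.7 degrees, less where a joint would pass 70% of its speed; a pose out of reach is approached as far as the arm can. A call is refused whole if a number of a shift passes 6.25 or a number of a turn 10.7, either way. A call with a gripper value outside its range is refused whole. "grip" is the opening, from -1 (shut) to 1 (fully open), so that 0 is half open, set as the call begins (left out, the last holds). The fingers move at their own pace and stop on an object; "squeeze" is the grip in N (left out, the last holds). Time passes only in rows, so rows that do not move let the fingers close. It gives the time, the measured TCP pose, the force and the opening at its end, in the units of the state.
- bot.observe(): the state, without advancing time (a new reading comes with each control period).
- bot.grab_frame(name): name is "scene" or "top" or "wrist"; returns a dict with "image" (384x512x3 uint8, red, green, blue), "K" (3x3 intrinsics, pixels), "R" (3x3) and "t" (3): a world point X has camera coordinates R X + t; the wrist camera has in their place "mount" (4x4, takes a point from camera to tool coordinates, whose origin is the TCP and whose axes are the flange's). Camera axes: x right, y down, z forward; pixel columns grow to the right and rows downward; lengths in m; the calibration is good to about 2 mm. A picture is of the moment at which its call begins: read the wrist's pose just before it. There is no depth.
- bot.job_done(): hands the job in, once; it reports no verdict.
The state is a dict: "clock": time; "qpos": joint angles; "qd": joint speeds; "joint_efforts": joint torques, N m; "position": TCP position; "tool_rot": TCP orientation; "force": force on the tool from outside, world axes, zero at the start; "moment": the same for the moment, N m; "grip_width": finger opening in m.
Only numpy, scipy, OpenCV 4.12 (cv2) and the standard library are available. Lean on these libraries where they do the work, as an engineer would, in place of code of your own. Each camera call takes 0.05 s, during which the arm holds its last target.

### The job

Open the casserole by its push button: press it straight down past the soft first stop until it is fully home on the stiffer second stop, without ramming it, then let it come back up so that the lid springs open by itself. Then take the small steel katori from the thali and set it down upright on the floor of the open casserole, not dropped, and leave everything else where it stands.

Things in the scene. Friction and masses are not known exactly. Their poses are not given: they have to be found in the camera images.
- button_top (a point): centre of the top of the black round push button, 30 mm across, on the casserole's front; 112 mm above the ledge when up. It slides straight down on a weak spring (1.5 to 3 N) to a soft first stop 4 to 12 mm down, different each time and shown by no reading; there it stands until about 7 N, then goes 4.5 mm on to a hard second stop, reached at 11 to 13 N. It cracks above 28 N; let go, it rises.
- lug_top (a point): centre of the top face of the green lug in which the button slides, on the button's axis, 88 mm above the ledge (the raised button stands 24 mm out of it); lug 50 mm wide, 55 mm long. The lid begins 50 mm from the button's axis. The lid's latch lets go only when the button is at its second stop, not at the first.
- casserole_in (a point): centre of the inner floor of the green plastic casserole, 12 mm above the ledge. The casserole is round, 190 mm across, inside 164 to 170 mm across, its rim 88 mm above the ledge, and fixed to the ledge. Its -x axis points from the centre to the push button (145 mm away), +x to the lid's hinge, z up. Closed: domed lid 30 mm high.
- lid (a joint): angle of the casserole's lid, rad: 0 closed and latched, 1.75 fully open on its stop (leaning a little back, hinge opposite the button, top edge then about 0.28 m above the ledge). Unlatched, it swings up by itself in about 2 s if nothing is in its way, and stays open. Do not force it: no more than 12 N on it.
- katori_center (a point): centre, half-way up, of the small empty steel katori (bowl): 64 mm across outside, straight wall from 10 mm up to its rim at 40 mm, 52 mm across at its foot, wall 3 mm, about 70 g. It stands on the thali.
- thali: round steel thali (plate with raised rim) 240 mm across and 18 mm high, on which the katori stands; origin at the centre of its underside; its floor is flat, 3 mm above the ledge. A small shift of it is no harm.
- tumbler: upright steel tumbler, 66 mm across, 105 mm high, bystander; origin at the centre of its underside
- shaker: upright steel salt shaker, 44 mm across, 78 mm high, bystander; origin at the centre of its underside
- belan: wooden rolling pin 300 mm long, 42 mm thick, lying along its own x axis, bystander; origin under its middle
- chimta: steel roti tongs 270 mm long, 14 mm high, lying along their own x axis, bystander; origin under their middle
Mind the look-alikes: they are no part of the job. What is shaped like the part that bears katori_center but purple or turquoise is not meant.

How it is judged:
By the outcome, as a careful person would: the job done as asked, in the order asked, and still so for the second after the job is handed in, with the robot touching nothing.
It also fails if it takes over 54 s, if anything falls off the work surface, if the arm or the gripper's body presses on something with over 40 N, if the wrist force passes 120 N, or if a joint passes its speed limit or range.

## Working session

There is one attempt and no reset: what is moved stays moved. The work goes in short steps, Python scripts to look and compute and a tool call to move; the robot and the scene stay as the last step left them, time stands still between calls to the robot, and variables do not carry over. Pictures are saved under pics/ and viewed, and the job is handed in when it is done.

Besides the shell and the picture viewer there is one more tool, called after "Emit:" as a command line: name --argument value ..., lists and objects as JSON in quotes. servo_tool: Moves the arm, as the interface text tells. Its arguments: {"type":"object","properties":{"rows":{"type":"array"},"grip":{"type":"number"},"squeeze":{"type":"number"}},"required":["rows"]}

```bash
mkdir -p pics; ls; cat > h.py <<'E'
import numpy as np,cv2
from workcell import bot
def save(n,fn,crop=None,s=1):
    f=bot.grab_frame(n); im=f["image"][:,:,::-1].copy()
    np.savez(fn.replace('.png','.npz'),**{k:np.array(v) for k,v in f.items()})
    if crop: im=im[crop[1]:crop[3],crop[0]:crop[2]]
    cv2.imwrite(fn,cv2.resize(im,None,fx=s,fy=s,interpolation=cv2.INTER_CUBIC)); return f
def ray(f,u,v,z):
    K,R,t=[np.array(f[k]) for k in("K","R","t")]
    d=R.T@np.linalg.solve(K,[u,v,1]); c=-R.T@t
    return c+d*(z-c[2])/d[2]
def proj(f,X):
    p=np.array(f["K"])@(np.array(f["R"])@np.array(X)+np.array(f["t"])); return p[:2]/p[2]
E
python3 - <<'E'
from h import *
s=bot.observe();print(s,bot.grip_point_offset)
save("top","pics/top0.png",s=1.5);save("scene","pics/scene0.png",s=1.5)
E
```

```text
pics
{'clock': 0.0, 'qpos': array([ 1.0547767 ,  0.52206447, -0.03631086,  1.59999194,  0.02118728,
        1.02110253, -0.11279789]), 'qd': array([ 0.00019766,  0.00224696,  0.00032118,  0.0009955 ,  0.00029145,
       -0.00032889, -0.00059721]), 'joint_efforts': array([-3.17753802e-03, -9.27116489e+01,  1.97839223e+00, -3.69938314e+01,
        1.77685503e-02,  8.15918291e-03,  3.62638048e-05]), 'position': array([ 0.26931407, -0.56362515,  0.23070023]), 'tool_rot': array([-3.14041373e+00,  8.16608493e-05,  4.45790531e-01]), 'force': array([ 0.01323061, -0.29730592, -0.10657618]), 'moment': array([-0.01699634, -0.0094799 ,  0.03539027]), 'grip_width': 0.08565585485168135} 0.0187
```

View pics/top0.png

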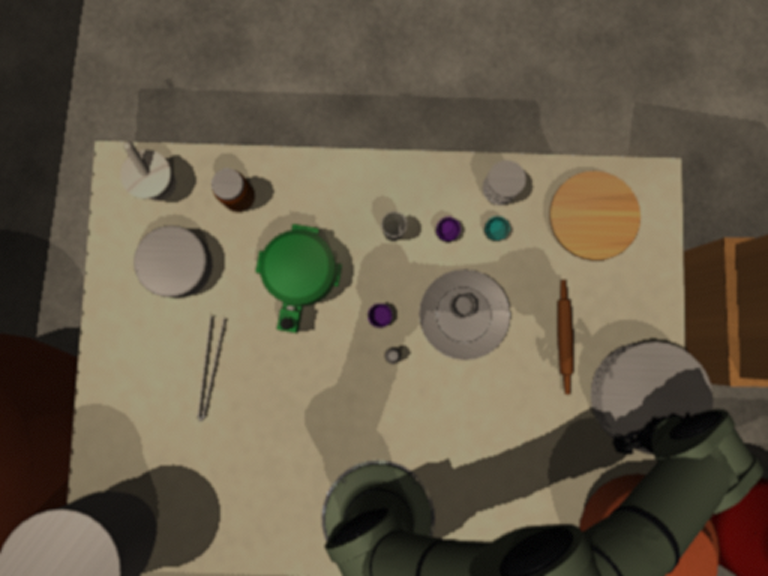

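View pics/scene0.png

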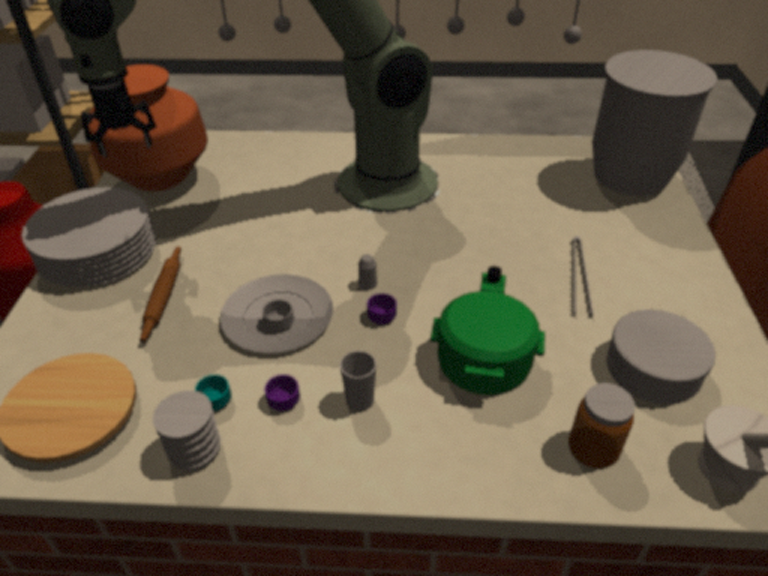

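The top view shows the casserole at (298,268) with its button at (289,322), both in the 1.5x picture. The bowls that could be meant are a steel one on the thali at (465,305), purple ones at (448,230) and (381,315), and a turquoise one at (497,229). Only the steel one on the thali fits the description. I'll enlarge it to confirm.

```bash
python3 - <<'E'
import cv2,numpy as np
a=cv2.imread
import numpy as np
t=np.load('pics/top0.npz');s=np.load('pics/scene0.npz')
def c(f,x0,y0,x1,y1,k): return cv2.resize(f['image'][y0:y1,x0:x1,::-1],None,fx=k,fy=k,interpolation=cv2.INTER_CUBIC)
A=c(t,160,140,230,240,5);B=c(t,270,170,350,250,5)
C=c(s,280,170,370,270,3);D=c(s,140,170,230,250,3)
def pad(i,h,w): 
    o=np.zeros((h,w,3),np.uint8);o[:i.shape[0],:i.shape[1]]=i[:h,:w];return o
cv2.imwrite('pics/crop0.png',np.hstack([pad(A,600,350),pad(B,600,400)]))
cv2.imwrite('pics/crop1.png',np.hstack([pad(C,300,270),pad(D,300,270)]))
E
```

```text
(no output)
```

View pics/crop0.png

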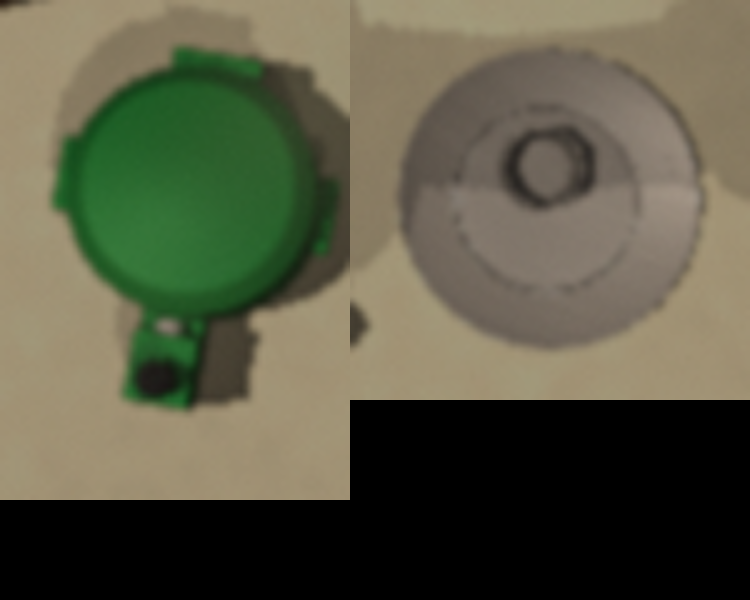

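View pics/crop1.png

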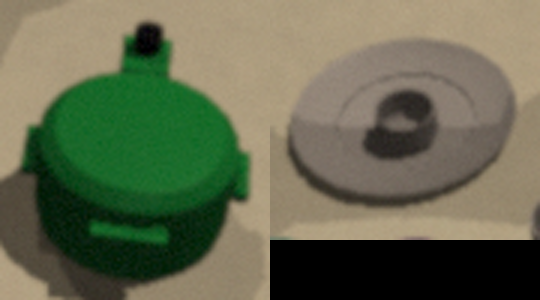

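The enlarged crop confirms a steel bowl standing on the thali at top pixel (310,203). The button is at top pixel (191.6,215.6) and scene pixel (329,180). I'll compute positions from these.

```bash
python3 - <<'E'
from h import *
t=np.load('pics/top0.npz');s=np.load('pics/scene0.npz')
# button black mask top
im=t['image'].astype(int)
m=np.zeros(im.shape[:2],np.uint8);sub=im[205:225,180:203];k=(sub.max(2)<45);ys,xs=np.nonzero(k);print(xs.mean()+180,ys.mean()+205,k.sum())
bu=(xs.mean()+180,ys.mean()+205)
print("button top cam",ray(t,*bu,.112),"scene",ray(s,329.3,179.3,.112))
hsv=cv2.cvtColor(t['image'],cv2.COLOR_RGB2HSV)
g=cv2.inRange(hsv,(45,120,30),(80,255,255)); n,l,st,c=cv2.connectedComponentsWithStats(g);i=st[1:,4].argmax()+1
g=(l==i).astype(np.uint8); er=cv2.morphologyEx(g,cv2.MORPH_OPEN,cv2.getStructuringElement(cv2.MORPH_ELLIPSE,(25,25)))
cn,_=cv2.findContours(er,0,1);(c2,r)=cv2.minEnclosingCircle(max(cn,key=len));M=cv2.moments(er,True);print(c2,r,M['m10']/M['m00'],M['m01']/M['m00'])
cc=ray(t,M['m10']/M['m00'],M['m01']/M['m00'],.088);print("cass",cc)
print("katori top",ray(t,309.8,203.4,.04), "scene",ray(s,140+405/3-90,170+108/3,.04))
print("cam top at",-t['R'].T@t['t'],"scene",-s['R'].T@s['t'])
print("tum",ray(t,394/1.5,228/1.5,.1),"shk",ray(t,393/1.5,354/1.5,.07),"belan",ray(t,564/1.5,281/1.5,.03),ray(t,568/1.5,392/1.5,.03),"purple",ray(t,381/1.5,315/1.5,.04),ray(t,448/1.5,230/1.5,.04))
print("chimta",ray(t,212/1.5,318/1.5,.01),ray(t,202/1.5,418/1.5,.01),"thali",ray(t,310,210,.018))
E
```

```text
193.66129032258064 215.0 62
button top cam [0.48908252 0.23065424 0.112     ] scene [0.48849539 0.2416554  0.112     ]
(197.18763732910156, 178.77830505371094) 25.8420467376709 197.3776371308017 178.56856540084388
cass [0.62816603 0.22618823 0.088     ]
katori top [ 0.55025513 -0.20710655  0.04      ] scene [ 0.5488112  -0.20223936  0.04      ]
cam top at [0.42439263 0.00559066 1.61258245] scene [1.5190901  0.0737996  0.98938692]
tum [ 0.73501175 -0.01764335  0.1       ] shk [ 0.41907702 -0.02436446  0.07      ] belan [ 0.62190847 -0.46755028  0.03      ] [ 0.33454753 -0.47808477  0.03      ] purple [0.51830847 0.00879162 0.04      ] [ 0.74625006 -0.16013179  0.04      ]
chimta [0.49932705 0.45238173 0.01      ] [0.24005311 0.46382959 0.01      ] thali [ 0.52601466 -0.21129198  0.018     ]
```

Emit:
servo_tool --rows '[[[4,-3.6,0,0,0,8.5],[3.4,-4.2,0,0,0,8.5],[2.7,-4.6,0,0,0,8.5],[2.0,-6,0,0,0,0],[2.0,-6,0,0,0,0]]]' --grip -1 --squeeze 30

```text
clock: 0.72
position: [0.3698, -0.294, 0.2312]
tool_rot: [-3.142, 0.0, 0.001]
force: [1.6, -0.2, 0.2]
grip_width: 0.0002
```

Emit:
servo_tool --rows '[[[2,-6,0,0,0,0],[2,-6,0,0,0,0],[2,-6,0,0,0,0],[1.5,-6,0,0,0,0],[1,-6,0,0,0,0]]]'

```text
clock: 1.35
position: [0.4538, 0.004, 0.2313]
tool_rot: [3.142, -0.0, 0.001]
force: [1.4, 0.4, -0.9]
grip_width: -0.0001
```

Emit:
servo_tool --rows '[[[0,-6,0,0,0,0],[0,-6,0,0,0,0],[0,-6,0,0,0,0],[0,-3,0,0,0,0],[0,0,0,0,0,0]]]'

```text
clock: 1.98
position: [0.4529, 0.2142, 0.231]
tool_rot: [-3.141, 0.001, 0.004]
force: [0.2, -1.1, 0.4]
grip_width: 0.0
```

```bash
python3 - <<'E'
from h import *
s=bot.observe();print(s['position'],s['tool_rot'],s['force'])
f=save("wrist","pics/w1.png",s=1.5);np.savez('pics/w1s.npz',p=s['position'],r=s['tool_rot'])
print(f['mount'],f['K'])
E
```

```text
[0.45288065 0.21417506 0.23096799] [-3.14105104e+00  6.78627464e-04  4.26082761e-03] [ 0.15060068 -1.10313222  0.38835384]
[[ 1.02700334e-03 -9.48382589e-01 -3.17126806e-01  8.01010507e-02]
 [ 9.99999457e-01  9.17460490e-04  4.94752336e-04  1.51627800e-04]
 [-1.78263187e-04 -3.17127142e-01  9.48383016e-01 -1.42500570e-01]
 [ 0.00000000e+00  0.00000000e+00  0.00000000e+00  1.00000000e+00]] [[331.3089053    0.         254.81592622]
 [  0.         331.3089053  189.79916314]
 [  0.           0.           1.        ]]
```

View pics/w1.png

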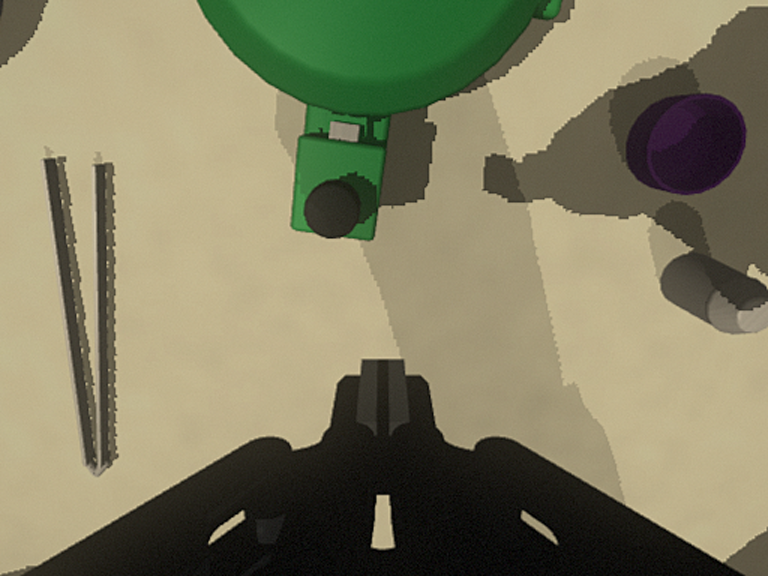

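The wrist view shows the button top at (333,209) in the 1.5x picture and the shut fingers at (383,365).

```bash
cat >> h.py <<'E'
from scipy.spatial.transform import Rotation as Ro
def wray(f,p,r,u,v,z):
    M=np.array(f['mount']);Rt=Ro.from_euler('xyz',r).as_matrix()
    d=Rt@M[:3,:3]@np.linalg.solve(np.array(f['K']),[u,v,1]);c=Rt@M[:3,3]+p
    return c+d*(z-c[2])/d[2]
E
python3 - <<'E'
from h import *
f=np.load('pics/w1.npz');s=np.load('pics/w1s.npz')
im=f['image'][110:165,190:260].astype(int)
g=((im.max(2)<75)&(im.max(2)-im.min(2)<28)).astype(np.uint8)
n,l,st,c=cv2.connectedComponentsWithStats(g);i=st[1:,4].argmax()+1
cn,_=cv2.findContours((l==i).astype(np.uint8),0,1);c2,r=cv2.minEnclosingCircle(cn[0]);print(c[i]+[190,110],st[i],c2,r)
for u,v in [(222,139.3),tuple(np.array(c2)+[190,110])]: print(wray(f,s['p'],s['r'],u,v,.112))
E
```

```text
[226.51127321 136.77917772] [  13    5   49   44 1508] (37.5, 26.5) 25.739173889160156
[0.48749607 0.24012455 0.112     ]
[0.48973812 0.23572345 0.112     ]
```

Emit:
servo_tool --rows '[[[1.75,-1.3,2,0,0,0],[1.75,-1.3,2,0,0,0],[0,0,3,0,0,0],[0,0,2,0,0,0],[0,0,0,0,0,0]]]'

```text
clock: 2.65
position: [0.488, 0.2364, 0.1403]
tool_rot: [3.14, 0.002, -0.001]
force: [0.5, -0.5, 0.6]
grip_width: -0.0
```

```bash
python3 - <<'E'
from h import *
s=bot.observe();print(s['position'],s['tool_rot'],s['force'])
f=save("wrist","pics/w2.png",s=1.5);np.savez('pics/w2s.npz',p=s['position'],r=s['tool_rot'])
E
```

```text
[0.48803172 0.236363   0.14025459] [ 3.13994522e+00  2.23601165e-03 -6.01851348e-04] [ 0.54243421 -0.49774316  0.56598103]
```

View pics/w2.png

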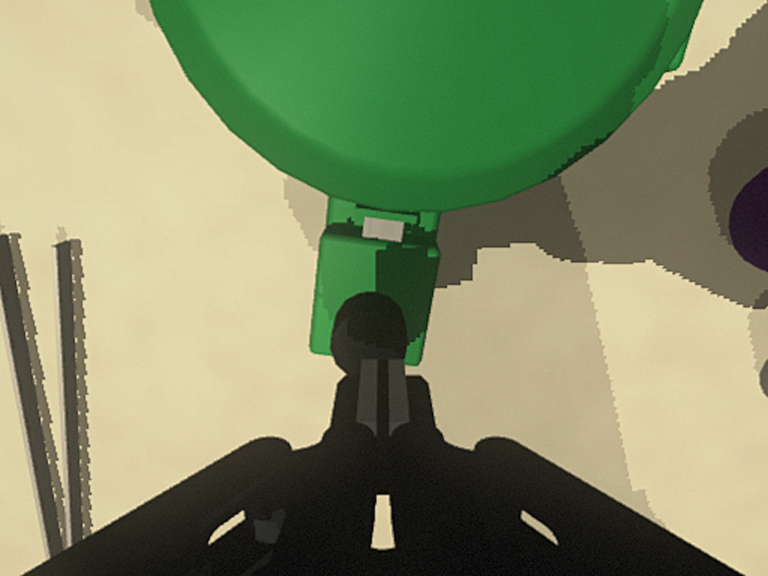

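The button top is now at (369,330) in the 1.5x picture, just ahead of and left of the fingers.

```bash
python3 - <<'E'
from h import *
f=np.load('pics/w2.npz');s=np.load('pics/w2s.npz')
print(wray(f,s['p'],s['r'],369/1.5,330/1.5,.112),bot.observe()['position'])
E
```

```text
[0.49313074 0.24098835 0.112     ] [0.48852695 0.23690706 0.14134138]
```

Emit:
servo_tool --rows '[[[0.3,-0.4,1,0,0,0],[0,0,0.8,0,0,0],[0,0,0.3,0,0,0],[0,0,0,0,0,0]]]'

```text
clock: 3.2
position: [0.4914, 0.2419, 0.1202]
tool_rot: [3.141, 0.0, 0.001]
force: [-0.4, -0.0, 0.1]
grip_width: 0.0001
```

Emit:
servo_tool --rows '[[[0,0,0.2,0,0,0],[0,0,0.1,0,0,0],[0,0,0.1,0,0,0],[0,0,0.1,0,0,0],[0,0,0,0,0,0]]]'

```text
clock: 3.82
position: [0.4914, 0.242, 0.1153]
tool_rot: [3.142, 0.0, 0.001]
force: [-0.3, 0.2, 0.3]
grip_width: -0.0001
```

Emit:
servo_tool --rows '[[[0,0,0.1,0,0,0],[0,0,0.1,0,0,0],[0,0,0.1,0,0,0],[0,0,0.1,0,0,0],[0,0,0.05,0,0,0]]]'

```text
clock: 4.45
position: [0.4915, 0.242, 0.1108]
tool_rot: [3.142, 0.0, 0.001]
force: [-0.7, 0.0, 1.1]
grip_width: 0.0003
```

Emit:
servo_tool --rows '[[[0,0,0.05,0,0,0],[0,0,0.05,0,0,0],[0,0,0.05,0,0,0],[0,0,0.05,0,0,0],[0,0,0.0,0,0,0]]]'

```text
clock: 5.08
position: [0.4915, 0.242, 0.1088]
tool_rot: [-3.142, 0.0, 0.001]
force: [-0.8, -0.0, 1.9]
grip_width: 0.0002
```

Emit:
servo_tool --rows '[[[0,0,0.05,0,0,0],[0,0,0.05,0,0,0],[0,0,0.05,0,0,0],[0,0,0.05,0,0,0],[0,0,0.0,0,0,0]]]'

```text
clock: 5.7
position: [0.4915, 0.242, 0.1068]
tool_rot: [-3.142, 0.0, 0.001]
force: [-0.2, -0.8, 2.0]
grip_width: 0.0
```

Emit:
servo_tool --rows '[[[0,0,0.05,0,0,0],[0,0,0.05,0,0,0],[0,0,0.05,0,0,0],[0,0,0.05,0,0,0],[0,0,0.0,0,0,0]]]'

```text
clock: 6.32
position: [0.4915, 0.242, 0.1048]
tool_rot: [-3.142, -0.0, 0.001]
force: [-0.5, -0.1, 3.2]
grip_width: -0.0002
```

Emit:
servo_tool --rows '[[[0,0,0.05,0,0,0],[0,0,0.05,0,0,0],[0,0,0.05,0,0,0],[0,0,0.0,0,0,0]]]'

```text
clock: 6.82
position: [0.4915, 0.242, 0.1033]
tool_rot: [-3.142, -0.0, 0.001]
force: [-0.3, -0.5, 3.1]
grip_width: -0.0002
```

Emit:
servo_tool --rows '[[[0,0,0.05,0,0,0],[0,0,0.05,0,0,0],[0,0,0.05,0,0,0],[0,0,0.0,0,0,0]]]'

```text
clock: 7.32
position: [0.4915, 0.242, 0.1021]
tool_rot: [-3.142, -0.0, 0.001]
force: [-1.4, -2.0, 9.0]
grip_width: -0.0003
```

Emit:
servo_tool --rows '[[[0,0,0.05,0,0,0],[0,0,0.05,0,0,0],[0,0,0.05,0,0,0],[0,0,0.0,0,0,0]]]'

```text
clock: 7.82
position: [0.4915, 0.242, 0.1006]
tool_rot: [-3.142, -0.0, 0.001]
force: [-3.3, -0.9, 10.1]
grip_width: 0.0001
```

Emit:
servo_tool --rows '[[[0,0,0.05,0,0,0],[0,0,0.05,0,0,0],[0,0,0.0,0,0,0]]]'

```text
clock: 8.2
position: [0.4915, 0.2421, 0.0997]
tool_rot: [-3.142, -0.0, 0.001]
force: [-2.3, -1.0, 11.1]
grip_width: 0.0
```

Emit:
servo_tool --rows '[[[0,0,0.05,0,0,0],[0,0,0.04,0,0,0],[0,0,0.0,0,0,0]]]'

```text
clock: 8.57
position: [0.4915, 0.242, 0.0987]
tool_rot: [-3.142, -0.0, 0.001]
force: [-1.4, -0.7, 8.3]
grip_width: 0.0002
```

Emit:
servo_tool --rows '[[[0,0,0.04,0,0,0],[0,0,0.0,0,0,0]]]'

```text
clock: 8.82
position: [0.4915, 0.2421, 0.0984]
tool_rot: [-3.142, -0.0, 0.001]
force: [-3.3, -1.4, 12.3]
grip_width: -0.0
```

Emit:
servo_tool --rows '[[[0,0,0.03,0,0,0],[0,0,0.0,0,0,0]]]'

```text
clock: 9.07
position: [0.4915, 0.2421, 0.0982]
tool_rot: [-3.142, -0.0, 0.001]
force: [-2.8, -1.1, 12.9]
grip_width: 0.0001
```

Emit:
servo_tool --rows '[[[0,0,0.03,0,0,0],[0,0,0.0,0,0,0]]]'

```text
clock: 9.32
position: [0.4916, 0.2421, 0.098]
tool_rot: [-3.141, -0.0, 0.001]
force: [-4.1, -2.4, 17.4]
grip_width: -0.0001
```

Emit:
servo_tool --rows '[[[0,0,0,0,0,0],[0,0,0,0,0,0]]]'

```text
clock: 9.57
position: [0.4916, 0.2421, 0.0981]
tool_rot: [-3.141, -0.0, 0.001]
force: [-3.7, -2.0, 17.1]
grip_width: 0.0001
```

Emit:
servo_tool --rows '[[[0,0,-0.4,0,0,0],[0,0,-0.8,0,0,0],[0,0,-1.2,0,0,0],[-1,0,-3,0,0,0],[-3,0,-4,0,0,0]]]'

```text
clock: 10.2
position: [0.4512, 0.2417, 0.1921]
tool_rot: [3.141, 0.001, -0.0]
force: [-0.4, 0.5, 0.8]
grip_width: 0.0004
```

Emit:
servo_tool --rows '[[[-3,0,-4,0,0,0],[0,2,-4,0,0,0],[0,4,-2,0,0,0],[0,6,0,0,0,0],[0,6,0,0,0,0]]]' --grip 1

```text
clock: 10.82
position: [0.4212, 0.0603, 0.2922]
tool_rot: [-3.141, -0.001, 0.001]
force: [1.5, -0.3, 0.1]
grip_width: 0.0854
```

```bash
python3 - <<'E'
from h import *
s=bot.observe();print(s['clock'],s['position'],s['tool_rot'],s['force'])
save("scene","pics/s2.png",s=1.5)
E
```

```text
10.825 [0.42124809 0.06033244 0.29218208] [-3.14125380e+00 -1.13937595e-03  1.33164281e-03] [ 1.52566537 -0.32931558  0.0597398 ]
```

View pics/s2.png

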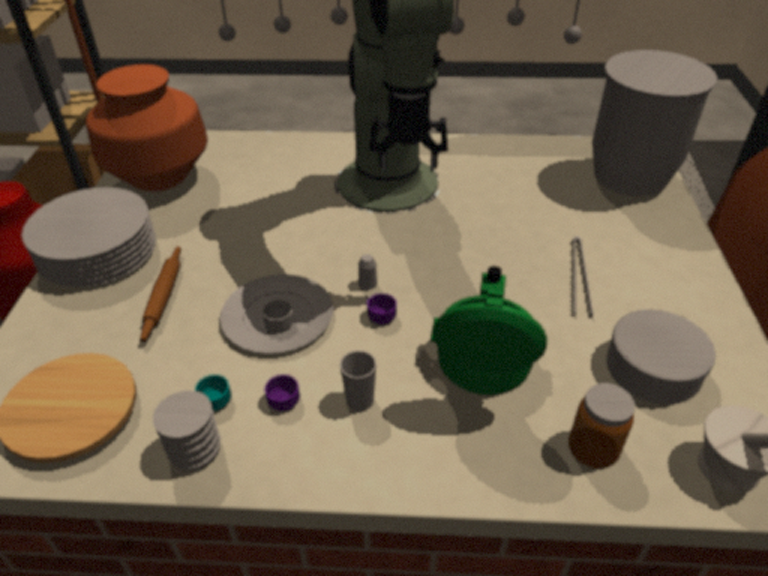

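The lid is swinging open: in the scene view it stands up at (490,340). Next I go to the katori.

Emit:
servo_tool --rows '[[[1.5,5.4,1.6,0,0,0],[1.5,5.4,1.6,0,0,0],[1.5,5.4,1.6,0,0,0],[1.4,5.4,1.6,0,0,0],[1.4,5.2,1.6,0,0,0]]]'

```text
clock: 11.5
position: [0.495, -0.2077, 0.2113]
tool_rot: [-3.142, -0.0, 0.001]
force: [1.5, 0.0, 1.1]
grip_width: 0.0852
```

Emit:
servo_tool --rows '[[[0,0,0,0,0,0],[0,0,0,0,0,0]]]'

```text
clock: 11.75
position: [0.4947, -0.2055, 0.2116]
tool_rot: [-3.141, 0.0, 0.001]
force: [-0.0, 1.1, 0.4]
grip_width: 0.0856
```

```bash
python3 - <<'E'
from h import *
s=bot.observe();print(s['clock'],s['position'],s['tool_rot'],s['force'])
f=save("wrist","pics/w3.png",s=1.5);np.savez('pics/w3s.npz',p=s['position'],r=s['tool_rot'])
E
```

```text
11.75 [ 0.49468065 -0.20550761  0.21156607] [-3.14100230e+00  1.78864811e-04  6.55460825e-04] [-9.68473383e-04  1.06588568e+00  3.62377728e-01]
```

View pics/w3.png

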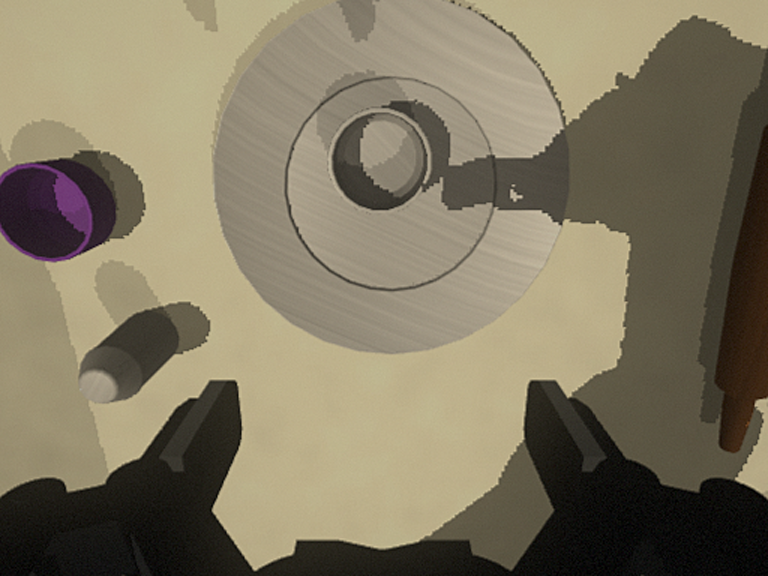

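The katori rim centre is at (379,159) in the 1.5x picture. The flat floor of the thali, about 70 mm in radius, leaves the fingers room.

```bash
python3 - <<'E'
from h import *
f=np.load('pics/w3.npz');s=np.load('pics/w3s.npz')
for u,v in[(379,159),(379,107),(379,211),(328,159),(430,159)]: print(wray(f,s['p'],s['r'],u/1.5,v/1.5,.043))
E
```

```text
[ 0.55138809 -0.20364502  0.043     ]
[ 0.58118981 -0.20365622  0.043     ]
[ 0.51959832 -0.20363307  0.043     ]
[ 0.55133491 -0.17260936  0.043     ]
[ 0.55144126 -0.23467812  0.043     ]
```

Emit:
servo_tool --rows '[[[3,-0.1,3,0,0,0],[2.6,-0.1,4,0,0,0],[0,0,4,0,0,0],[0,0,2.5,0,0,0],[0,0,0,0,0,0]]]'

```text
clock: 12.42
position: [0.5502, -0.2024, 0.0756]
tool_rot: [-3.14, 0.002, 0.002]
force: [0.6, 0.8, 1.4]
grip_width: 0.0856
```

```bash
python3 - <<'E'
from h import *
s=bot.observe();print(s['clock'],s['position'],s['tool_rot'],s['force'])
f=save("wrist","pics/w4.png",s=1.5);np.savez('pics/w4s.npz',p=s['position'],r=s['tool_rot'])
E
```

```text
12.425 [ 0.5502133  -0.20244791  0.07563173] [-3.14046725e+00  2.12946283e-03  2.36354138e-03] [0.639306   0.78521549 1.36164566]
```

View pics/w4.png

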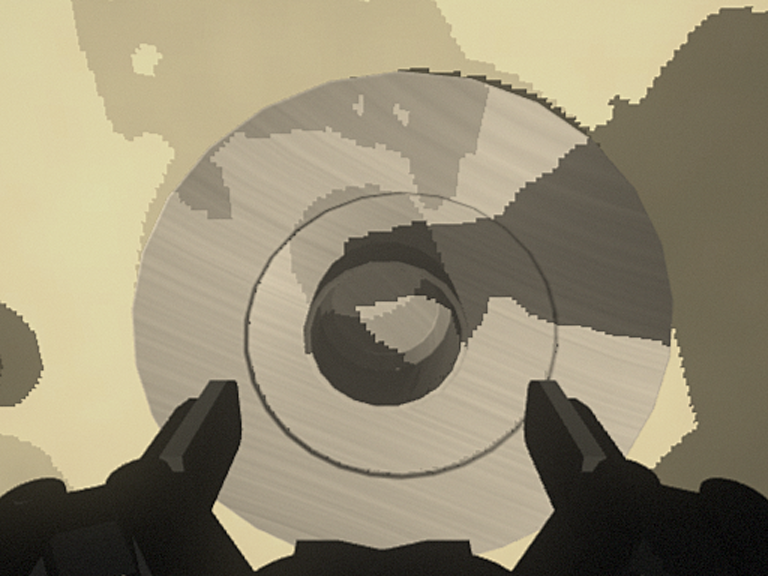

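The katori rim is centred between the open fingers at (386,333), so I descend.

Emit:
servo_tool --rows '[[[0,0.1,2.5,0,0,0],[0,0,2,0,0,0],[0,0,1.2,0,0,0],[0,0,0.6,0,0,0],[0,0,0,0,0,0]]]'

```text
clock: 13.1
position: [0.5508, -0.2049, 0.0134]
tool_rot: [-3.142, 0.0, 0.001]
force: [-0.1, 0.3, 0.8]
grip_width: 0.0855
```

Emit:
servo_tool --rows '[[[0,0,0.3,0,0,0],[0,0,0,0,0,0]]]'

```text
clock: 13.35
position: [0.5509, -0.205, 0.0105]
tool_rot: [3.142, -0.0, 0.001]
force: [0.4, 0.9, 0.2]
grip_width: 0.0856
```

Emit:
servo_tool --rows '[[[0,0,0,0,0,0],[0,0,0,0,0,0],[0,0,0,0,0,0],[0,0,0,0,0,0]]]' --grip -1 --squeeze 30

```text
clock: 13.85
position: [0.5509, -0.205, 0.0109]
tool_rot: [3.141, -0.0, 0.001]
force: [-2.3, 0.6, 8.3]
grip_width: 0.0637
```

Emit:
servo_tool --rows '[[[0,0,-0.3,0,0,0],[0,0,-1,0,0,0],[0,0,-2,0,0,0],[0,0,-3,0,0,0],[0,0,0,0,0,0]]]'

```text
clock: 14.48
position: [0.5522, -0.2055, 0.0766]
tool_rot: [3.14, -0.004, 0.0]
force: [0.3, 0.2, -0.2]
grip_width: 0.0636
```

```bash
python3 - <<'E'
from h import *
s=bot.observe();print(s['clock'],s['position'],s['tool_rot'],s['force'],s['grip_width'])
f=save("wrist","pics/w5.png");g=save("scene","pics/s5.png");
cv2.imwrite('pics/c5.png',np.vstack([f['image'][150:,:,::-1],cv2.resize(g['image'][120:320,130:386,::-1],(512,400))]))
E
```

```text
14.475 [ 0.55221668 -0.20547793  0.07664956] [ 3.14036828e+00 -4.24655824e-03  4.81626119e-04] [ 0.28260371  0.22963267 -0.18517334] 0.06357201252088436
```

View pics/c5.png

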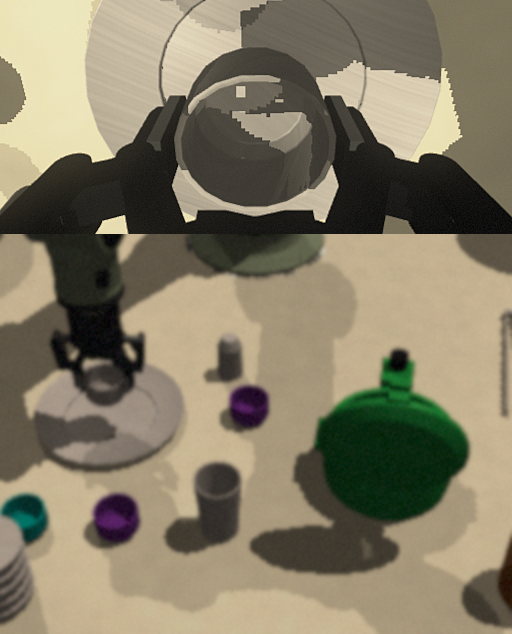

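The katori is held level: it sits between the pads at (255,120) in the wrist crop. Next I carry it high towards the casserole.

Emit:
servo_tool --rows '[[[0,0,-4,0,0,0],[0,0,-5,0,0,0],[0,-3,-5,0,0,0],[0,-5,-3,0,0,-10],[0,0,0,0,0,0]]]'

```text
clock: 15.2
position: [0.5517, -0.1212, 0.2455]
tool_rot: [-3.141, -0.003, 0.183]
force: [0.1, -0.8, -1.1]
grip_width: 0.0639
```

Emit:
servo_tool --rows '[[[0,0,0,0,0,-10],[0,0,0,0,0,-10],[0,0,0,0,0,-10],[0,0,0,0,0,-10],[0,0,0,0,0,-10]]]'

```text
clock: 15.82
position: [0.5502, -0.1254, 0.2425]
tool_rot: [-3.14, 0.001, 1.053]
force: [0.9, -1.1, -0.3]
grip_width: 0.0634
```

```bash
python3 - <<'E'
from h import *
s=bot.observe();print(s['clock'],s['position'],s['tool_rot'],s['force'],s['grip_width'])
f=save("top","pics/t6.png",crop=(150,130,250,230),s=6);
E
```

```text
15.825 [ 0.55021645 -0.12535588  0.24250489] [-3.14007447e+00  6.47428747e-04  1.05276165e+00] [ 0.85743746 -1.08172561 -0.28974834] 0.0633609586728607
```

View pics/t6.png

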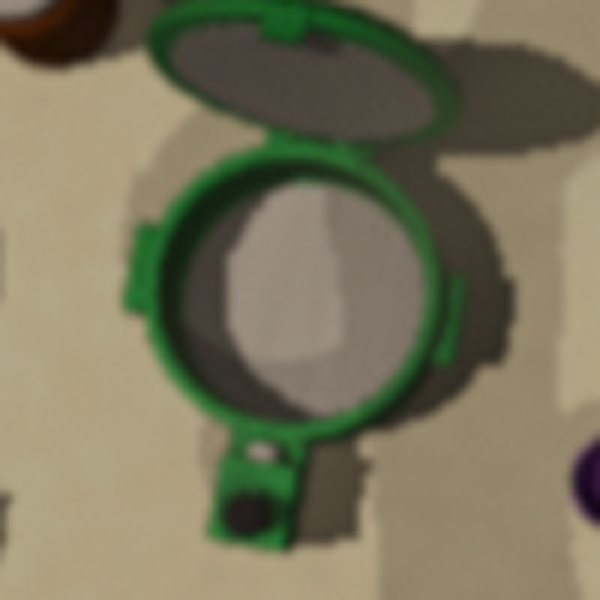

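The lid is fully open. The casserole rim circle is centred at about (295,290) in the 6x crop.

```bash
python3 - <<'E'
from h import *
f=np.load('pics/t6.npz')
c=ray(f,150+295/6,130+290/6,.088);print(c,ray(f,150+250/6,130+512/6,.112))
s=bot.observe();d=c-s['position'];R=Ro.from_euler('xyz',s['tool_rot']).as_matrix();print(d, 100*R.T@(c-[.008,0,0]-s['position']))
E
```

```text
[0.62926191 0.21946982 0.088     ] [0.48764083 0.23795035 0.112     ]
[ 0.07903785  0.34484676 -0.15452665] [ 33.58590251 -10.57443983  15.44700229]
```

Emit:
servo_tool --rows '[[[5.6,-1.85,0,0,0,0],[5.6,-1.85,0,0,0,0],[5.6,-1.85,0,0,0,0],[5.6,-1.85,0,0,0,0],[5.6,-1.85,0,0,0,0]]]'

```text
clock: 16.5
position: [0.6104, 0.1651, 0.2427]
tool_rot: [-3.141, 0.001, 1.044]
force: [1.7, -0.7, -0.4]
grip_width: 0.0632
```

Emit:
servo_tool --rows '[[[5.6,-1.85,0,0,0,0],[0,0,2,0,0,0],[0,0,4,0,0,0],[0,0,2,0,0,0],[0,0,0,0,0,0]]]'

```text
clock: 17.12
position: [0.6218, 0.221, 0.1621]
tool_rot: [-3.14, 0.002, 1.046]
force: [0.9, 0.9, 0.2]
grip_width: 0.0635
```

```bash
python3 - <<'E'
from h import *
s=bot.observe();print(s['clock'],s['position'],s['tool_rot'],s['force'],s['grip_width'])
f=save("wrist","pics/w7.png");g=save("scene","pics/s7.png");
cv2.imwrite('pics/c7.png',np.vstack([f['image'][:,:,::-1],cv2.resize(g['image'][90:290,230:486,::-1],(512,400))])[:,:,:][::1])
E
```

```text
17.125 [0.62183733 0.22102937 0.16209217] [-3.13997955e+00  2.09263177e-03  1.04628714e+00] [0.8585101  0.90886434 0.2440919 ] 0.06348526084792948
```

View pics/c7.png

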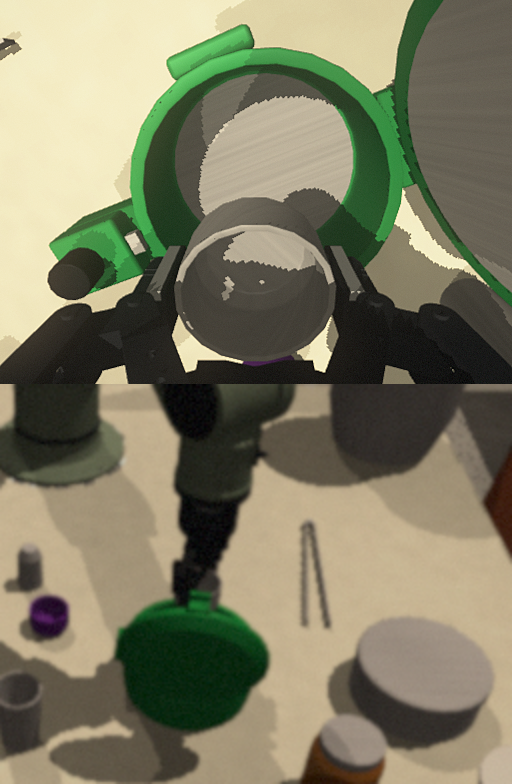

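The casserole rim is centred near (266,160) in the wrist view, and the lid is clear to the right. I'll check the rim position with rays.

```bash
python3 - <<'E'
from h import *
f=np.load('pics/w7.npz');s=bot.observe()
P=[wray(f,s['position'],s['tool_rot'],u,v,.088)[:2] for u,v in[(131,165),(402,165),(266,48),(170,83),(352,80),(392,120)]]
P=np.array(P);print(P)
A=np.c_[2*P,np.ones(len(P))];x=np.linalg.lstsq(A,(P**2).sum(1),rcond=None)[0];print(x[:2],np.sqrt(x[2]+x[0]**2+x[1]**2))
E
```

```text
[[0.56171347 0.28606058]
 [0.72127842 0.19405036]
 [0.67714275 0.30417729]
 [0.61488098 0.31662925]
 [0.71480903 0.26109042]
 [0.72701511 0.22552267]]
[0.63054205 0.22163674] 0.0949692794588157
```

The fitted centre is (0.6305, 0.2216) with r = 0.095, so I'm about 9 mm off centre on the side away from the lid. That is fine; I descend.

Emit:
servo_tool --rows '[[[0,0,3,0,0,0],[0,0,4,0,0,0],[0,0,3,0,0,0],[0,0,2,0,0,0],[0,0,0.8,0,0,0]]]'

```text
clock: 17.85
position: [0.6226, 0.2216, 0.0354]
tool_rot: [3.141, -0.0, 1.048]
force: [0.6, -0.6, 0.3]
grip_width: 0.0638
```

Emit:
servo_tool --rows '[[[0,0,0.2,0,0,0],[0,0,0.2,0,0,0],[0,0,0.1,0,0,0],[0,0,0,0,0,0]]]'

```text
clock: 18.35
position: [0.6225, 0.2216, 0.0307]
tool_rot: [3.141, -0.0, 1.048]
force: [-0.1, 0.0, -1.3]
grip_width: 0.0633
```

Emit:
servo_tool --rows '[[[0,0,0.15,0,0,0],[0,0,0.15,0,0,0],[0,0,0.15,0,0,0],[0,0,0.1,0,0,0],[0,0,0,0,0,0]]]'

```text
clock: 18.98
position: [0.6223, 0.2216, 0.0248]
tool_rot: [-3.141, 0.0, 1.048]
force: [-0.0, 0.7, -0.9]
grip_width: 0.0634
```

Emit:
servo_tool --rows '[[[0,0,0.1,0,0,0],[0,0,0.1,0,0,0],[0,0,0.1,0,0,0],[0,0,0,0,0,0]]]'

```text
clock: 19.48
position: [0.6223, 0.2216, 0.0218]
tool_rot: [-3.141, 0.0, 1.048]
force: [-0.2, 0.6, -0.7]
grip_width: 0.0637
```

Emit:
servo_tool --rows '[[[0,0,0.1,0,0,0],[0,0,0,0,0,0]]]'

```text
clock: 19.73
position: [0.6223, 0.2215, 0.0208]
tool_rot: [-3.142, 0.0, 1.048]
force: [0.8, 1.3, -1.3]
grip_width: 0.0639
```

Emit:
servo_tool --rows '[[[0,0,0.05,0,0,0],[0,0,0.05,0,0,0],[0,0,0,0,0,0]]]'

```text
clock: 20.1
position: [0.6223, 0.2216, 0.0199]
tool_rot: [-3.142, 0.0, 1.048]
force: [-0.5, 0.5, 0.9]
grip_width: 0.0634
```

Emit:
servo_tool --rows '[[[0,0,0.05,0,0,0],[0,0,0,0,0,0]]]'

```text
clock: 20.35
position: [0.6223, 0.2215, 0.0194]
tool_rot: [-3.142, 0.0, 1.048]
force: [0.3, -0.3, -0.5]
grip_width: 0.0636
```

Emit:
servo_tool --rows '[[[0,0,0.05,0,0,0],[0,0,0,0,0,0]]]'

```text
clock: 20.6
position: [0.6224, 0.2216, 0.019]
tool_rot: [3.142, -0.0, 1.048]
force: [-0.7, -0.0, 2.3]
grip_width: 0.0633
```

Emit:
servo_tool --rows '[[[0,0,0.05,0,0,0],[0,0,0,0,0,0]]]'

```text
clock: 20.85
position: [0.6224, 0.2216, 0.019]
tool_rot: [3.141, -0.0, 1.048]
force: [-4.1, -1.7, 9.6]
grip_width: 0.0632
```

Emit:
servo_tool --rows '[[[0,0,0.05,0,0,0],[0,0,0,0,0,0]]]'

```text
clock: 21.1
position: [0.6224, 0.2216, 0.0189]
tool_rot: [3.141, -0.0, 1.048]
force: [-6.5, -3.1, 17.9]
grip_width: 0.0637
```

The katori has landed. I'll relieve the pressure, then release.

Emit:
servo_tool --rows '[[[0,0,-0.08,0,0,0],[0,0,0,0,0,0]]]'

```text
clock: 21.35
position: [0.6224, 0.2216, 0.019]
tool_rot: [3.141, -0.0, 1.048]
force: [-1.8, -0.8, 7.2]
grip_width: 0.0634
```

Emit:
servo_tool --rows '[[[0,0,0,0,0,0],[0,0,0,0,0,0],[0,0,0,0,0,0]]]' --grip 0.9

```text
clock: 21.72
position: [0.6223, 0.2215, 0.0185]
tool_rot: [-3.142, 0.0, 1.048]
force: [-0.7, 0.1, 0.2]
grip_width: 0.0812
```

Emit:
servo_tool --rows '[[[0,0,-0.5,0,0,0],[0,0,-1,0,0,0],[0,0,-2,0,0,0],[0,0,-4,0,0,0],[0,0,-5,0,0,0]]]'

```text
clock: 22.35
position: [0.6221, 0.2215, 0.1458]
tool_rot: [-3.141, 0.0, 1.048]
force: [0.6, 0.4, 0.4]
grip_width: 0.0811
```

Emit:
servo_tool --rows '[[[0,0,-5,0,0,0],[0,0,-5,0,0,0],[-3,3,-2,0,0,0],[-5,3,0,0,0,0],[-5,3,0,0,0,0]]]'

```text
clock: 22.98
position: [0.6353, 0.0624, 0.2656]
tool_rot: [3.14, -0.001, 1.048]
force: [1.2, 1.3, -0.1]
grip_width: 0.0811
```

Emit:
servo_tool --rows '[[[-5,0,0,0,0,0],[-5,0,0,0,0,0],[-3,0,0,0,0,0],[0,0,0,0,0,0]]]'

```text
clock: 23.48
position: [0.5697, -0.0509, 0.2654]
tool_rot: [3.14, 0.0, 1.045]
force: [0.4, -0.4, 0.2]
grip_width: 0.081
```

```bash
python3 - <<'E'
from h import *
s=bot.observe();print(s['clock'],s['position'],s['tool_rot'],s['force'],s['grip_width'])
t=save("top","pics/t8.png");g=save("scene","pics/s8.png",s=1.5);
cv2.imwrite('pics/c8.png',cv2.resize(t['image'][130:230,150:250,::-1],None,fx=6,fy=6,interpolation=2))
u,v=150+290/6,130+290/6
E
```

```text
23.475 [ 0.56970337 -0.05093253  0.26539678] [3.13984335e+00 2.19343155e-04 1.04466129e+00] [ 0.44245763 -0.38843787  0.16935749] 0.08104299798536234
```

View pics/c8.png

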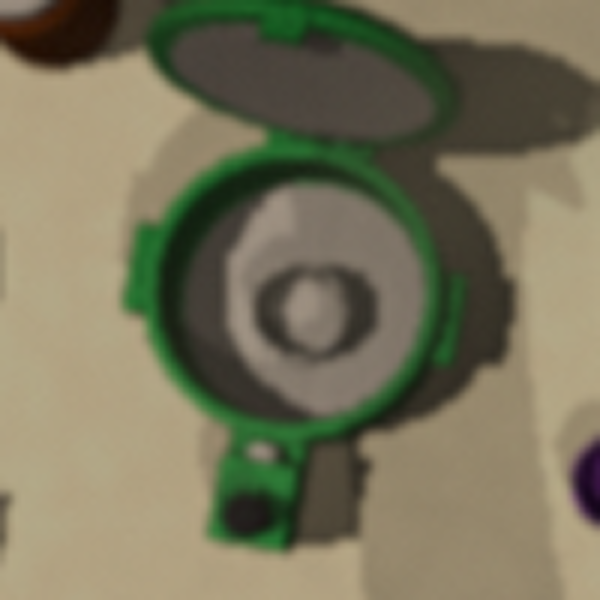

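View pics/s8.png

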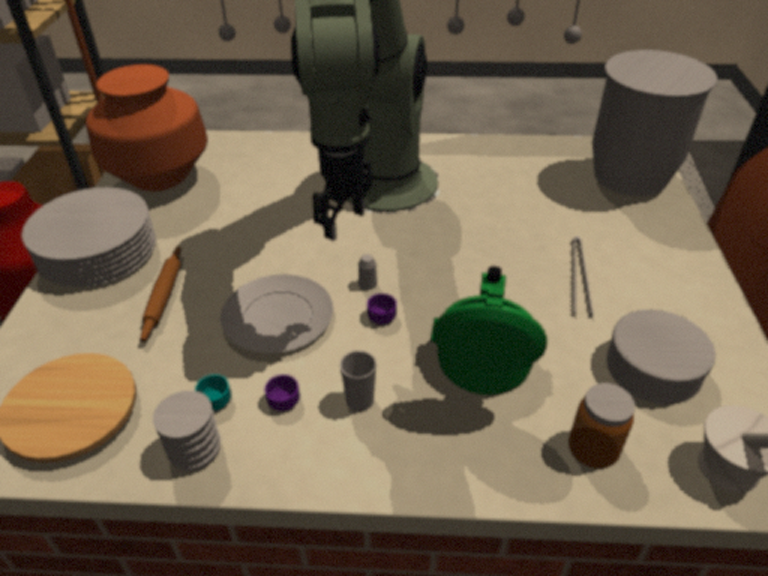

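The katori stands upright on the casserole floor, at (317,308) in the 6x crop, with the lid open and the button up. Everything else is where it stood and the robot is clear, so I hand in.

```bash
python3 - <<'E'
from workcell import bot
print(bot.job_done())
E
```

```text
the job is handed in; nothing more can be done
None
```

The casserole is open and the katori stands upright on its floor. I handed the job in at about 23.5 s of the 54 s allowed.

- **Button:** I pressed it slowly with shut fingers. The first stop came at about 9 mm and the second about 4.5 mm further on, at about 17 N, well under the 28 N limit. I held it there briefly and let it rise, and the lid swung fully open by itself.
- **Katori:** I took the steel katori from the thali and lowered it into the casserole until the force showed it had landed. It stands about 9 mm from the centre, on the side away from the hinge. The contact force briefly reached about 18 N, and I eased it off to 7 N before opening the fingers.
- **Last checks:** The final top and scene pictures show the katori upright, the lid open, the button up, and the other objects looking unmoved by eye. The gripper is clear.
- **Disagreements:** Single-picture position estimates differed by a few mm, up to 11 mm for the button. The wrist-camera circle fit of the casserole rim gave a radius of 95 mm, which matches its stated size.

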